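# Clear the paste jar and hold the stencil frame up

### The arm

A 6-joint arm with a two-finger parallel gripper is mounted at the origin on the work surface. World frame = base frame: x ahead of the robot, y to its left, z up, the work surface at z = 0. Lengths are in mm, angles in rad, forces in N, time in s.
With the tool pointing down it reaches from about 350 to 775 mm from the base axis. Payload 7.3 kg.
Tool frame: the origin (TCP) lies on the centre line of the jaws, within the pads' length; the fingertips stand 22 mm ahead of it and the grasp point (between the pads) lies 3 mm ahead of it; z points along the fingers, y is the direction in which the jaws open and shut (so a half turn about z gives the same grasp; the last joint's range is limited). The gripper opens to 92 mm and grips with 3 to 60 N. Pads are 19 mm wide; open, the fingers measure 130 mm over their backs; the gripper's body (75 mm by 190 mm) begins 47 mm behind the grasp point.
Start: joints at [1.181, 0.342, 1.524, -0, 1.275, -0.146], TCP at [126.714, 509.496, 248.741] pointing down, gripper open.
Joint ranges: [-2.53, 2.53], [-0.77, 2.02], [0.04, 2.7], [-1, 4.14], [0.28, 2.66], [-3.11, 3.11]. Speed limits (rad/s): [2.57, 2.57, 3.14, 3.14, 3.14, 3.14].

### API

Orientations are given as [roll, pitch, yaw] about the fixed x, y, z axes, in that order (R = Rz(yaw) Ry(pitch) Rx(roll)).
In Python, from plant import get_obs, capture, close_job gives the robot as it stands.
- The arm moves only by the tool carry_out, never from a script. Its arguments are lists of equal length, an entry for each row: "xyz": the shift along the tool's x, y, z scaled (see below), a list of three; "dr": the turn, a rotation vector about the tool's x, y, z scaled (see below), a list of three. A call has 1 to 8 rows; each row shifts and turns the commanded pose from where the row before left it, along the tool's axes as they then stand; what a row does not reach is not made up. The controller multiplies each number of a shift by 0.06 m and each number of a turn by 8 degrees. A row lasts 1/8 s, in which the tool goes at most 62.5 mm and 10.7 degrees, less where a joint would pass 70% of its speed; a pose out of reach is approached as far as the arm can. A call with a number of a shift or a turn outside -1 to 1 is refused whole. A call with a gripper value outside its range is refused whole. "gripper" is the gripper's target within -1 to 1 (fully open at 1, half-way at 0, shut at -1), set as the call begins (left out, the last holds). The fingers move at their own pace and stop on an object; the grip force is fixed at half the most. Time passes only in rows, so rows that do not move let the fingers close. It gives the time, the measured TCP pose, the force and the opening at its end, in the units of the state.
- get_obs(): the state, without advancing time (a new reading comes with each control period).
- capture(name): name is "scene" or "top" or "wrist"; returns a dict with "image" (400x640x3 uint8, blue, green, red), "fx", "fy", "cx", "cy" (pixels), "pose" (4x4, takes a point from camera to world coordinates). Camera axes: x right, y up, looking along -z (the intrinsics and any distortion apply to the point x, -y, -z); pixel columns grow to the right and rows downward; lengths in mm; the calibration is good to about 2 mm. A picture is of the moment at which its call begins. There is no depth.
- close_job(): hands the job in, once; it reports no verdict.
The state is a dict: "time": time; "joint_positions": joint angles; "dq": joint speeds; "tau": joint torques, N m; "tool_pos": TCP position; "tcp_rot": TCP orientation; "contact_force": force on the tool from outside, world axes, zero at the start; "moment": the same for the moment, N m; "grip_width": finger opening in mm.
Only numpy, scipy, OpenCV 4.12 (cv2) and the standard library are available. Lean on these libraries where they do the work, as an engineer would, in place of code of your own. Each camera call takes 0.05 s, during which the arm holds its last target.

### The job

The paste jar is weighing down the hinged stencil frame. Lift it off, set it gently upright on the narrow raised ledge and let go of it; only then raise the frame, which has a bar handle, to 40 degrees from its closed position and finish while still holding it steadily there, because it falls shut if released and the print underneath must come out. Do not drop the jar or let the frame slam, and leave the brush pot and the two bottles where they stand.

Things in the scene. Friction and masses are not known exactly. Their poses are not given: they have to be found in the camera images.
- jar_center (a point): centre (half-way up) of the loose white paste jar with a blue lid and an ochre band, a closed upright cylinder 52 mm in diameter and 75 mm tall, about 0.25 kg; at the start it stands on the clear sheet of the stencil frame
- ledge_top (a point): centre of the top face of the fixed narrow wooden ledge (a small bench on two legs); the top is flat, 160 mm long (its x axis) and 50 mm wide (its y axis), 70 mm above the table, no rim; z up. Its foot is a dark board 180 x 90 mm, 4 mm thick. The ledge may be to the left or the right of the station
- hinge (a point): middle of the hinge line of the stencil frame, fixed, 34 mm above the table, on the far side of the frame as seen from the robot. The hinge line is this point's y axis; its x axis points level from the frame's near edge to the hinge; z up. The frame sits on a plywood baseboard (290 x 250 mm, 18 mm thick) that carries the blue printed panel
- frame_bar (a point): middle of the frame's bar handle: a round dark steel bar 12 mm thick, 130 mm long, parallel to the hinge line, held by two struts at its ends (110 mm free between them). With the frame closed it lies 285 mm from the hinge towards the robot and 30 mm above the hinge line (64 mm above the table); 45 mm of open space separate its centre from the frame's near edge. It turns with the frame
- frame (a joint): opening angle of the stencil frame (rad): 0 closed and level, grows as the near edge rises, stops at 1.4. Light wooden frame 240 x 220 mm, 20 mm thick, about 0.6 kg, centred on the hinge's height, with a clear sheet whose top is 6 mm above the hinge height (40 mm above the table when closed). Nearly free hinge: it falls shut unless held. The bar may turn between the fingers as the frame rises
- brush_pot: bystander: grey pot of brushes, 76 mm wide, pot 90 mm tall, brushes up to 210 mm; origin under its centre
- glue: bystander: white bottle with red cap, 46 mm in diameter, 130 mm tall; origin under its centre
- ink: bystander: amber bottle with black cap, 44 mm in diameter, 110 mm tall; origin under its centre
- jar: the same jar, its underside's centre; z axis up along the jar
- ledge: the same ledge, its underside's centre on the table

How it is judged (in metres and radians):
On the way, in this order (a step that is already met when the one before it is completed fails the run):
1. the jar stands upright on the ledge, released, while the frame is still closed (z of jar_center in the frame of ledge_top between 0.031 and 0.044 m and contact force between jar and ledge above 0.8 N and angle between jar's own z axis and vertical below 0.1 rad and contact force between the fingers and jar below 0.1 N and linear speed of jar below 0.03 m/s and value of joint frame below 0.1 rad), for 0.2 s.
2. the frame is raised to 40 degrees by the gripper (value of joint frame between 0.593 and 0.803 rad and contact force between the fingers and frame above 1 N), for 0.3 s.
At the end, for the whole second after the job is handed in: The fingers hold the frame (at least 1 N of contact) at 40 degrees, give or take 6, without moving, nothing else propping it; the jar stands upright (within 0.1 rad) and still on top of the ledge, free of the fingers (all of step 2 and velocity of joint frame between -0.1 and 0.1 rad/s and contact force between each of frame, the fingers and jar below 0.1 N and contact force between frame and brush_pot below 0.1 N and contact force between frame and glue below 0.1 N and contact force between frame and ink below 0.1 N and z of jar_center in the frame of ledge_top between 0.031 and 0.044 m and contact force between jar and ledge above 0.8 N and angle between jar's own z axis and vertical below 0.1 rad and linear speed of jar below 0.03 m/s); the arm keeps its last pose, push and grip.
It fails at once if the jar is dropped or thrown (moves faster than 0.6 m/s out of the fingers) (linear speed of jar above 0.6 m/s and contact force between the fingers and jar below 0.1 N).
It fails at once if the frame slams shut (faster than 2 rad/s) (velocity of joint frame below -2 rad/s).
It fails at once if the brush pot or a bottle is moved by more than 30 mm (distance of any of brush_pot, glue, ink from where it was at the start of the episode above 0.03 m).
It also fails if it takes over 58 s, if anything falls off the work surface, if the arm or the gripper's body presses on something with over 40 N, if the wrist force passes 120 N, or if a joint passes its speed limit or range.

## Working session

There is one attempt and no reset: what is moved stays moved. The work goes in short steps, Python scripts to look and compute and a tool call to move; the robot and the scene stay as the last step left them, time stands still between calls to the robot, and variables do not carry over. Pictures are saved under pics/ and viewed, and the job is handed in when it is done.

Besides the shell and the picture viewer there is one more tool, called after "Request:" by a JSON object that holds its "method" and its "body", one argument or row to a line. carry_out: Moves the arm, as the interface text tells. Shifts and turns lie within -1 to 1; 1 stands for 0.06 m of shift or 8 degrees of turn. Its arguments: {"type":"object","properties":{"xyz":{"type":"array"},"dr":{"type":"array"},"gripper":{"type":"number"}},"required":["xyz","dr"]}

```bash
ls; mkdir -p pics
python3 - <<'E'
from plant import *
import cv2
o=get_obs(); print(o)
for n in ("scene","top","wrist"):
    c=capture(n); cv2.imwrite(f"pics/{n}0.png",c["image"]); print(n,{k:c[k] for k in c if k!="image"})
E
```

```text
pics
{'time': 0.0, 'joint_positions': array([ 1.18104268e+00,  3.42745603e-01,  1.52504133e+00, -9.62162849e-06,
        1.27540011e+00, -1.46006300e-01]), 'dq': array([-0.00012089,  0.00029242,  0.00102773, -0.00097199, -0.00051138,
       -0.00116359]), 'tau': array([ 2.26739146e-03, -4.31240058e+01, -2.44221085e+01,  7.18840118e-02,
        5.58195356e-02, -1.22707065e-04]), 'tool_pos': array([126.54037476, 509.12512647, 248.02458194]), 'tcp_rot': array([-3.14001389e+00, -2.22862165e-04,  2.89784794e+00]), 'contact_force': array([ 0.24681517, -0.23630166, -0.32127039]), 'moment': array([-0.04073051,  0.05565   , -0.0073523 ]), 'grip_width': 91.79216618155122}
scene {'fx': 488.60930589533393, 'fy': 488.60930589533393, 'cx': 312.253278555703, 'cy': 200.03928602289062, 'pose': array([[-6.31958418e-01, -6.55123234e-01,  4.14055680e-01,
         1.16325792e+03],
       [ 7.75000727e-01, -5.33129652e-01,  3.39332649e-01,
         4.65950274e+02],
       [-1.55934193e-03,  5.35337577e-01,  8.44636754e-01,
         1.20224459e+03],
       [ 0.00000000e+00,  0.00000000e+00,  0.00000000e+00
[... 242 characters left out ...]
894066e-01, -5.81587854e-03,  1.33428413e-02,
         1.17347947e+01],
       [ 1.24741255e-02,  1.29960152e-01,  9.91440747e-01,
         1.07473994e+03],
       [ 0.00000000e+00,  0.00000000e+00,  0.00000000e+00,
         1.00000000e+00]])}
wrist {'fx': 314.743265591502, 'fy': 314.743265591502, 'cx': 318.45685344929853, 'cy': 197.35805474589054, 'pose': array([[ 2.41365140e-01, -9.26579976e-01, -2.88430956e-01,
         4.75971097e+01],
       [ 9.70432564e-01,  2.29883658e-01,  7.35808584e-02,
         5.28520968e+02],
       [-1.87298668e-03, -2.97662647e-01,  9.54669283e-01,
         3.83392141e+02],
       [ 0.00000000e+00,  0.00000000e+00,  0.00000000e+00,
         1.00000000e+00]])}
```

View pics/scene0.png

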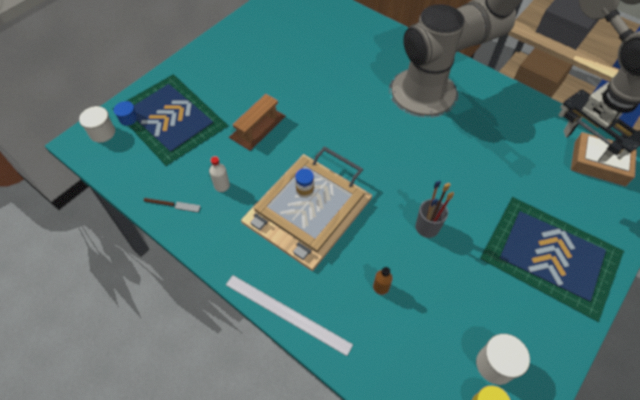

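View pics/top0.png

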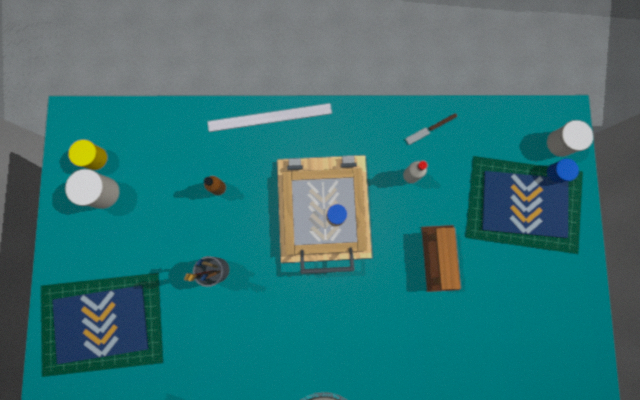

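View pics/wrist0.png

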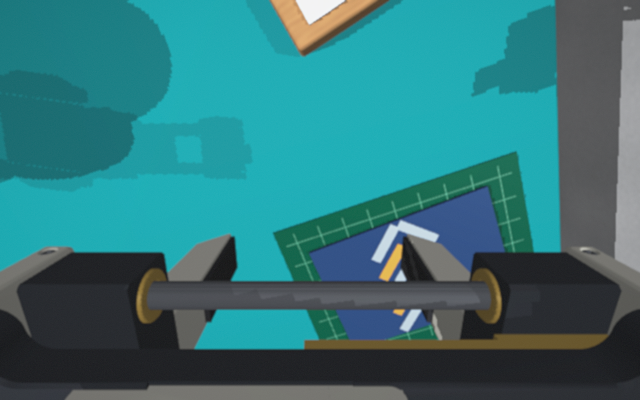

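The top view shows the station near (322,210) with the blue jar lid at (336,214) and the bar around (327,270). The ledge is at (440,258), to the right (-y). Next I'll enlarge crops for precise pixels.

Run:
```python
import cv2
t=cv2.imread("pics/top0.png"); s=cv2.imread("pics/scene0.png")
def crop(im,x,y,w,h,k,n):
    c=cv2.resize(im[y:y+h,x:x+w],None,fx=k,fy=k,interpolation=cv2.INTER_CUBIC)
    for i in range(0,w,10):
        cv2.line(c,(i*k,0),(i*k,4 if i%50 else 12),(0,0,255),1)
        if i%20==0: cv2.putText(c,str(x+i),(i*k,22),0,.35,(0,0,255),1)
    for i in range(0,h,10):
        cv2.line(c,(0,i*k),(4,i*k),(0,0,255),1)
        if i%20==0: cv2.putText(c,str(y+i),(6,i*k+4),0,.35,(0,0,255),1)
    cv2.imwrite("pics/"+n,c)
crop(t,265,145,130,140,4,"t_st.png")
crop(t,390,150,90,150,4,"t_le.png")
crop(s,200,80,180,190,3,"s_st.png")
```

```text
(no output)
```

View pics/t_st.png

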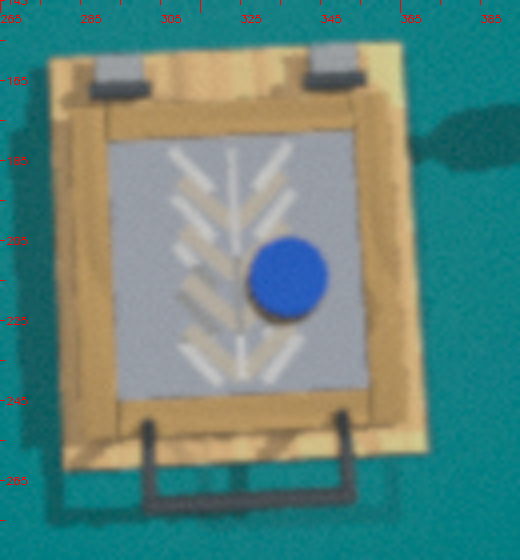

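View pics/t_le.png

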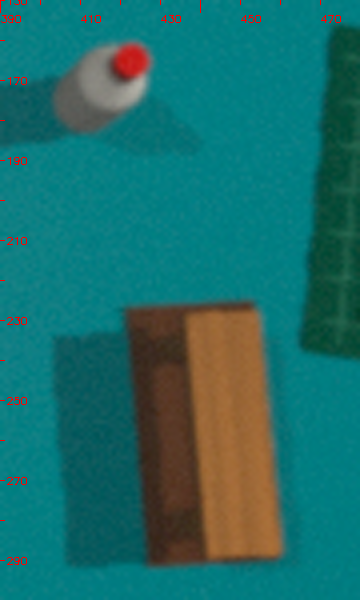

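View pics/s_st.png

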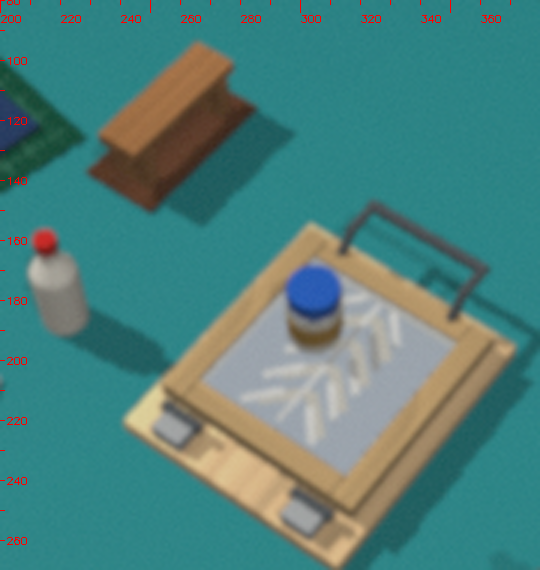

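```bash
cat > h.py <<'E'
import numpy as np, json
def ray(c,u,v):
    d=np.array([(u-c["cx"])/c["fx"],-(v-c["cy"])/c["fy"],-1.]); P=np.array(c["pose"]); return P[:3,3],P[:3,:3]@d
def atz(c,u,v,z):
    p,d=ray(c,u,v); return p+d*(z-p[2])/d[2]
def proj(c,X):
    P=np.array(c["pose"]); q=P[:3,:3].T@(np.array(X)-P[:3,3]); return c["cx"]-c["fx"]*q[0]/q[2], c["cy"]+c["fy"]*q[1]/q[2]
E
python3 - <<'E'
from plant import *; from h import *
np.set_printoptions(precision=1,suppress=True)
T=capture("top");S=capture("scene")
def L(c,pts,z):
    r=np.array([atz(c,*p,z) for p in pts])[:,:2]; print(r.tolist() if 0 else r, "mean",r.mean(0)); return r
print("lid");L(T,[(337,214.3)],115);L(S,[(304.7,176)],115)
for c,p in((T,[(300.8,271.8),(353.5,268.5)]),(S,[(362.7,170),(324.3,147.7)])):
    print("bar");r=L(c,p,64);d=r[0]-r[1];print(np.linalg.norm(d),np.degrees(np.arctan2(d[0],d[1])))
print("board");L(T,[(277.5,160), (365.5,155.8), (372,258), (281,262.2)],18)
L(S,[(200+310/3,80+222/3),(200+515/3,80+348/3),(200+338/3,80+568/3),(200+123/3,80+420/3)],18)
for c,p in((T,[(436.75,228),(454.5,227.5),(460.7,288.7),(441.2,290)]),(S,[(244,132.3),(232.3,124.3),(266,94),(277.7,101.7)])):
    print("ledge");r=L(c,p,70);d=(r[0]+r[1]-r[2]-r[3])/2;print(np.linalg.norm(d),np.degrees(np.arctan2(d[1],d[0])))
print("pot/glue/ink");L(T,[(211,274)],0);L(S,[(430,230)],0);L(T,[(411,181)],0);L(S,[(221,187)],0)
E
```

```text
lid
[[581.2 -37.1]] mean [581.2 -37.1]
[[583.3 -35.7]] mean [583.3 -35.7]
bar
[[436.3  56.7]
 [443.8 -81.1]] mean [440.1 -12.2]
138.07136797798387 -3.077523397774093
bar
[[434.8  56.4]
 [440.7 -79.6]] mean [437.7 -11.6]
136.12867859445683 -2.4661795152847987
board
[[ 747.4  124.7]
 [ 758.5 -125.3]
 [ 470.3 -136.8]
 [ 460.8  112.9]] mean [609.2  -6.1]
[[ 471.  -136.1]
 [ 463.9  114.4]
 [ 749.4  127.5]
 [ 759.8 -122.7]] mean [611.   -4.2]
ledge
[[ 548.  -303. ]
 [ 549.  -350.2]
 [ 390.  -358. ]
 [ 387.2 -307.1]] mean [ 468.5 -329.6]
159.97984127277064 2.1310329331588713
ledge
[[ 550.8 -300.7]
 [ 550.3 -350.1]
 [ 391.5 -355.5]
 [ 393.  -304.6]] mean [ 471.4 -327.7]
158.3580125667874 1.6854715189070297
pot/glue/ink
[[429.7 307.8]] mean [429.7 307.8]
[[442.6 301.8]] mean [442.6 301.8]
[[ 688.4 -256.9]] mean [ 688.4 -256.9]
[[ 709.2 -255.8]] mean [ 709.2 -255.8]
```

The two cameras agree to within about 3 mm:

| Item | x, y (mm) | Yaw |
|---|---|---|
| Jar | (582, -36) | – |
| Bar | (439, -12) | 2.5° |
| Ledge | (470, -329) | 1.9° |

First I'll rise and turn the tool so the jaws lie along x (yaw 92.4°).

Request:
{"method": "carry_out", "body": {
  "xyz": [
    [0, 0, -0.12],
    [0, 0, -0.12],
    [0, 0, -0.12],
    [0, 0, -0.12],
    [0, 0, -0.12],
    [0, 0, -0.12],
    [0, 0, -0.12],
    [0, 0, -0.12]
  ],
  "dr": [
    [0, 0, 1],
    [0, 0, 1],
    [0, 0, 1],
    [0, 0, 1],
    [0, 0, 1],
    [0, 0, 1],
    [0, 0, 1],
    [0, 0, 1]
  ],
  "gripper": 1
}}

```text
time: 1.25
tool_pos: [126.7, 509.4, 306.4]
tcp_rot: [-3.141, 0.0, 1.776]
contact_force: [-0.2, 0.1, -0.1]
grip_width: 91.7
```

Request:
{"method": "carry_out", "body": {
  "xyz": [
    [0, 0, 0],
    [0, 0, 0],
    [0, 0, 0]
  ],
  "dr": [
    [0, 0, 0.8],
    [0, 0, 0.4],
    [0, 0, 0]
  ]
}}

```text
time: 1.62
tool_pos: [126.7, 509.4, 306.2]
tcp_rot: [-3.142, 0.0, 1.614]
contact_force: [-0.4, -0.5, 0.5]
grip_width: 91.8
```

Request:
{"method": "carry_out", "body": {
  "xyz": [
    [-0.7, 0.5, 0],
    [-0.7, 0.5, 0],
    [-0.7, 0.5, 0],
    [-0.7, 0.5, 0],
    [-0.7, 0.5, 0],
    [-0.7, 0.5, 0],
    [-0.7, 0.5, 0],
    [-0.7, 0.5, 0]
  ],
  "dr": [
    [0, 0, 0],
    [0, 0, 0],
    [0, 0, 0],
    [0, 0, 0],
    [0, 0, 0],
    [0, 0, 0],
    [0, 0, 0],
    [0, 0, 0]
  ]
}}

```text
time: 2.62
tool_pos: [381.6, 182.5, 306.5]
tcp_rot: [3.141, -0.0, 1.615]
contact_force: [0.0, 0.4, 0.6]
grip_width: 92.1
```

Request:
{"method": "carry_out", "body": {
  "xyz": [
    [-0.7, 0.5, 0],
    [-0.7, 0.5, 0],
    [-0.7, 0.5, 0],
    [-0.7, 0.5, 0],
    [-0.6, 0.5, 0],
    [-0.4, 0.5, 0],
    [0, 0.2, 0],
    [0, 0, 0]
  ],
  "dr": [
    [0, 0, 0],
    [0, 0, 0],
    [0, 0, 0],
    [0, 0, 0],
    [0, 0, 0],
    [0, 0, 0],
    [0, 0, 0],
    [0, 0, 0]
  ]
}}

```text
time: 3.62
tool_pos: [582.3, -35.2, 305.7]
tcp_rot: [-3.141, -0.001, 1.614]
contact_force: [0.1, 0.0, -0.1]
grip_width: 91.7
```

Run:
```python
from plant import *; from h import *
import cv2
c=capture("wrist"); im=c["image"].copy()
for X,col in (((582.3,-36.4,115),(0,0,255)),((439,-12,64),(0,255,0)),((470,-328.7,70),(255,0,255))):
    p=proj(c,X); print(p); cv2.drawMarker(im,(int(round(p[0])),int(round(p[1]))),col,0,14,1)
cv2.imwrite("pics/w1.png",im);
```

```text
(np.float64(319.2224353270433), np.float64(179.4670068613711))
(np.float64(200.06478507136455), np.float64(144.07296529485342))
(np.float64(234.41509159453545), np.float64(361.09690968933444))
```

View pics/w1.png

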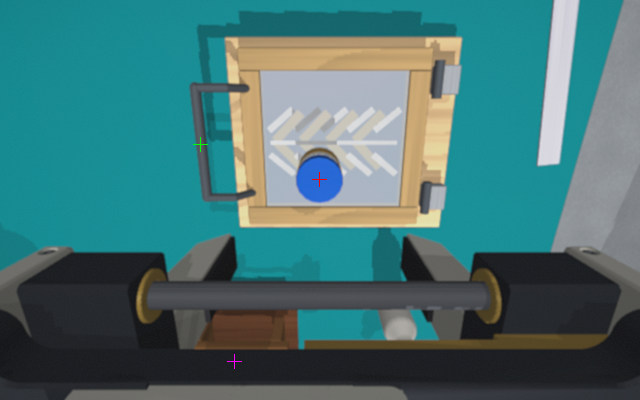

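The wrist view confirms it: the projected jar centre (319,179) sits on the lid's middle, and the bar marker (200,144) sits on the bar. Next I'll descend and grip.

Request:
{"method": "carry_out", "body": {
  "xyz": [
    [-0.02, 0, 0.5],
    [0, 0, 0.6],
    [0, 0, 0.6],
    [0, 0, 0.6],
    [0, 0, 0.5],
    [0, 0, 0.4],
    [0, 0, 0.25],
    [0, 0, 0.15]
  ],
  "dr": [
    [0, 0, 0],
    [0, 0, 0],
    [0, 0, 0],
    [0, 0, 0],
    [0, 0, 0],
    [0, 0, 0],
    [0, 0, 0],
    [0, 0, 0]
  ]
}}

```text
time: 4.68
tool_pos: [582.1, -36.3, 90.3]
tcp_rot: [3.141, -0.0, 1.614]
contact_force: [1.2, -0.8, -0.5]
grip_width: 91.9
```

Request:
{"method": "carry_out", "body": {
  "xyz": [
    [0, 0, 0],
    [0, 0, 0],
    [0, 0, 0],
    [0, 0, 0],
    [0, 0, 0],
    [0, 0, 0],
    [0, 0, 0],
    [0, 0, 0]
  ],
  "dr": [
    [0, 0, 0],
    [0, 0, 0],
    [0, 0, 0],
    [0, 0, 0],
    [0, 0, 0],
    [0, 0, 0],
    [0, 0, 0],
    [0, 0, 0]
  ],
  "gripper": -0.3
}}

```text
time: 5.68
tool_pos: [582.6, -36.9, 90.6]
tcp_rot: [3.141, 0.0, 1.613]
contact_force: [0.8, -0.2, 3.1]
grip_width: 51.1
```

Request:
{"method": "carry_out", "body": {
  "xyz": [
    [0, 0, -0.1],
    [0, 0, -0.2],
    [0, 0, -0.3],
    [0, 0, -0.4],
    [0, 0, -0.4],
    [0, 0, -0.3],
    [0, 0, -0.2],
    [0, 0, -0.1]
  ],
  "dr": [
    [0, 0, 0],
    [0, 0, 0],
    [0, 0, 0],
    [0, 0, 0],
    [0, 0, 0],
    [0, 0, 0],
    [0, 0, 0],
    [0, 0, 0]
  ],
  "gripper": -0.6
}}

```text
time: 6.68
tool_pos: [582.3, -36.9, 211.0]
tcp_rot: [3.141, 0.0, 1.613]
contact_force: [0.2, 0.2, -2.6]
grip_width: 51.0
```

Run:
```python
from plant import *
import cv2
cv2.imwrite("pics/w2.png",capture("wrist")["image"]); cv2.imwrite("pics/s2.png",cv2.resize(capture("scene")["image"][80:280,180:440],None,fx=3,fy=3)); print(get_obs()["contact_force"],get_obs()["grip_width"])
```

```text
[ 0.40888937  0.11545706 -1.74467728] 51.070405536379326
```

View pics/s2.png

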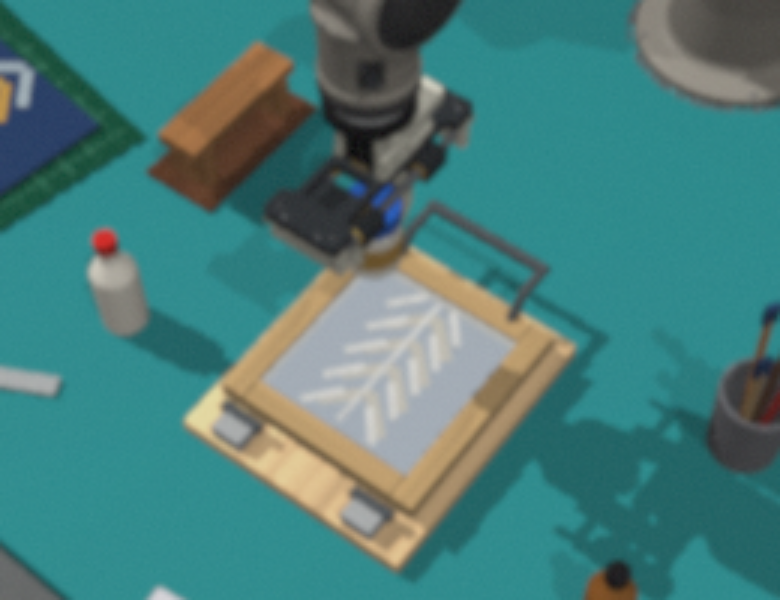

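The jar is held and clear of the frame (about 2.5 N). Now I'll carry it to the ledge.

Request:
{"method": "carry_out", "body": {
  "xyz": [
    [-0.2, -0.1, 0],
    [-0.4, -0.2, 0],
    [-0.6, -0.26, 0],
    [-0.6, -0.26, 0],
    [-0.6, -0.26, 0],
    [-0.6, -0.26, 0],
    [-0.6, -0.26, 0],
    [-0.6, -0.26, 0]
  ],
  "dr": [
    [0, 0, 0],
    [0, 0, 0],
    [0, 0, 0],
    [0, 0, 0],
    [0, 0, 0],
    [0, 0, 0],
    [0, 0, 0],
    [0, 0, 0]
  ]
}}

```text
time: 7.78
tool_pos: [480.0, -294.9, 209.5]
tcp_rot: [-3.14, -0.001, 1.613]
contact_force: [0.0, -0.8, -3.2]
grip_width: 51.5
```

Request:
{"method": "carry_out", "body": {
  "xyz": [
    [-0.4, -0.15, 0.1],
    [-0.19, -0.07, 0.3],
    [0, 0, 0.4],
    [0, 0, 0.3],
    [0, 0, 0],
    [0, 0, 0]
  ],
  "dr": [
    [0, 0, 0],
    [0, 0, 0],
    [0, 0, 0],
    [0, 0, 0],
    [0, 0, 0],
    [0, 0, 0]
  ]
}}

```text
time: 8.52
tool_pos: [469.7, -329.7, 144.7]
tcp_rot: [3.141, 0.0, 1.613]
contact_force: [-0.6, -0.6, -1.8]
grip_width: 51.2
```

Run:
```python
from plant import *; from h import *
import cv2
for n,b,k in (("scene",(200,60,130,100),6),("top",(380,200,130,100),6)):
    c=capture(n); x,y,w,h=b
    im=cv2.resize(c["image"][y:y+h,x:x+w],None,fx=k,fy=k,interpolation=cv2.INTER_CUBIC)
    cv2.imwrite(f"pics/{n}3.png",im)
o=get_obs();print(o["tool_pos"],o["contact_force"])
```

```text
[ 470.06198301 -329.72363729  145.18413733] [-0.2728696   0.14304732 -2.26599895]
```

View pics/scene3.png

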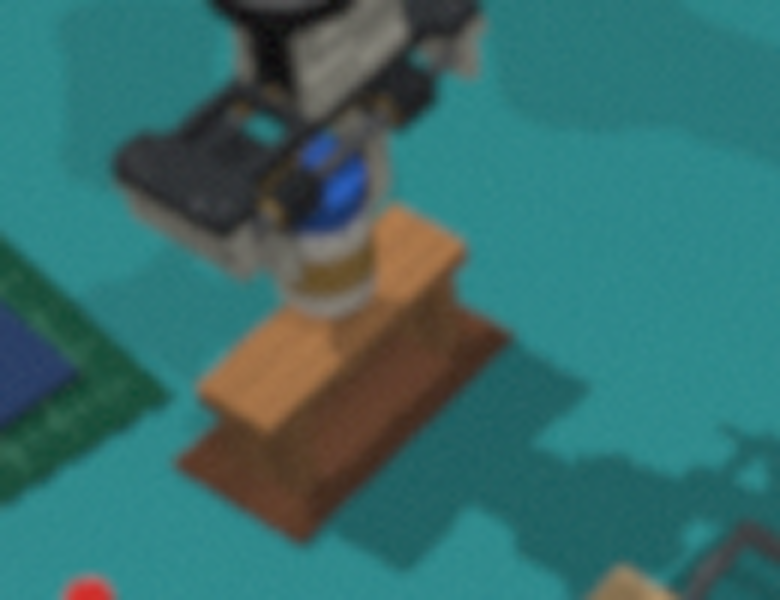

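View pics/top3.png

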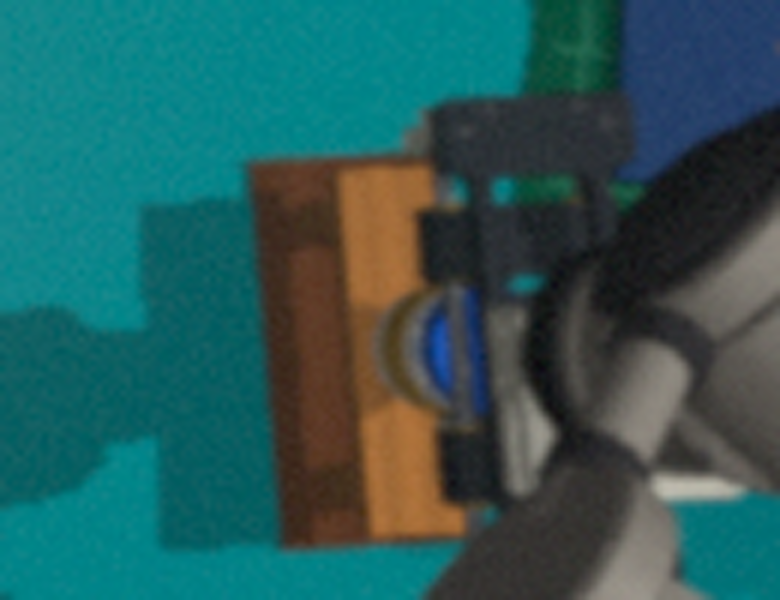

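Run:
```python
from plant import *; from h import *
T=capture("top");S=capture("scene")
print(proj(T,(470,-303.7,95)),"seen 443.0,258")
# bottom rim front in scene
for a in range(0,360,45):
    print(a,[round((q-o)*6) for q,o in zip(proj(S,(470+26*np.cos(np.radians(a)),-329.7+26*np.sin(np.radians(a)),95)),(200,60))])
```

```text
(np.float64(441.4733369315162), np.float64(257.8057725404601)) seen 443.0,258
0 [291, 309]
45 [328, 317]
90 [364, 303]
135 [377, 275]
180 [361, 250]
225 [324, 242]
270 [289, 255]
315 [275, 283]
```

The jar is upright above the ledge, about 2–3 mm too far in -y and about 25 mm above the top. I'll correct that and lower slowly.

Request:
{"method": "carry_out", "body": {
  "xyz": [
    [0.04, 0, 0.1],
    [0, 0, 0.1],
    [0, 0, 0.08],
    [0, 0, 0.05],
    [0, 0, 0.03],
    [0, 0, 0]
  ],
  "dr": [
    [0, 0, 0],
    [0, 0, 0],
    [0, 0, 0],
    [0, 0, 0],
    [0, 0, 0],
    [0, 0, 0]
  ]
}}

```text
time: 9.48
tool_pos: [469.7, -326.9, 122.6]
tcp_rot: [-3.142, -0.0, 1.613]
contact_force: [0.7, 0.3, -2.2]
grip_width: 51.1
```

Request:
{"method": "carry_out", "body": {
  "xyz": [
    [0, 0, 0.02],
    [0, 0, 0]
  ],
  "dr": [
    [0, 0, 0],
    [0, 0, 0]
  ]
}}

```text
time: 9.72
tool_pos: [469.7, -326.9, 121.5]
tcp_rot: [3.142, -0.0, 1.613]
contact_force: [1.0, 0.1, -2.7]
grip_width: 51.0
```

Request:
{"method": "carry_out", "body": {
  "xyz": [
    [0, 0, 0.02],
    [0, 0, 0]
  ],
  "dr": [
    [0, 0, 0],
    [0, 0, 0]
  ]
}}

```text
time: 9.98
tool_pos: [469.8, -327.0, 120.6]
tcp_rot: [3.141, 0.0, 1.613]
contact_force: [0.0, 0.4, 0.6]
grip_width: 51.2
```

Request:
{"method": "carry_out", "body": {
  "xyz": [
    [0, 0, 0.01],
    [0, 0, 0]
  ],
  "dr": [
    [0, 0, 0],
    [0, 0, 0]
  ]
}}

```text
time: 10.22
tool_pos: [469.8, -327.0, 120.6]
tcp_rot: [3.141, 0.001, 1.613]
contact_force: [-1.7, 1.1, 5.6]
grip_width: 51.0
```

Request:
{"method": "carry_out", "body": {
  "xyz": [
    [0, 0, 0],
    [0, 0, 0],
    [0, 0, 0],
    [0, 0, 0],
    [0, 0, 0],
    [0, 0, 0],
    [0, 0, 0],
    [0, 0, 0]
  ],
  "dr": [
    [0, 0, 0],
    [0, 0, 0],
    [0, 0, 0],
    [0, 0, 0],
    [0, 0, 0],
    [0, 0, 0],
    [0, 0, 0],
    [0, 0, 0]
  ],
  "gripper": 0.8
}}

```text
time: 11.22
tool_pos: [469.7, -326.9, 119.7]
tcp_rot: [3.142, -0.0, 1.613]
contact_force: [0.3, -0.1, -0.1]
grip_width: 82.4
```

Request:
{"method": "carry_out", "body": {
  "xyz": [
    [0, 0, -0.1],
    [0, 0, -0.2],
    [0, 0, -0.4],
    [0, 0, -0.5],
    [0, 0, -0.5],
    [0, 0, -0.4],
    [0, 0, -0.2],
    [0, 0, 0]
  ],
  "dr": [
    [0, 0, 0],
    [0, 0, 0],
    [0, 0, 0],
    [0, 0, 0],
    [0, 0, 0],
    [0, 0, 0],
    [0, 0, 0],
    [0, 0, 0]
  ]
}}

```text
time: 12.22
tool_pos: [469.9, -327.1, 258.6]
tcp_rot: [3.14, 0.001, 1.613]
contact_force: [0.4, 0.1, -0.5]
grip_width: 82.7
```

Run:
```python
from plant import *; from h import *
import cv2
c=capture("wrist");cv2.imwrite("pics/w4.png",c["image"])
c=capture("scene");cv2.imwrite("pics/scene4.png",cv2.resize(c["image"][60:160,200:330],None,fx=6,fy=6,interpolation=cv2.INTER_CUBIC))
```

```text
(no output)
```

View pics/scene4.png

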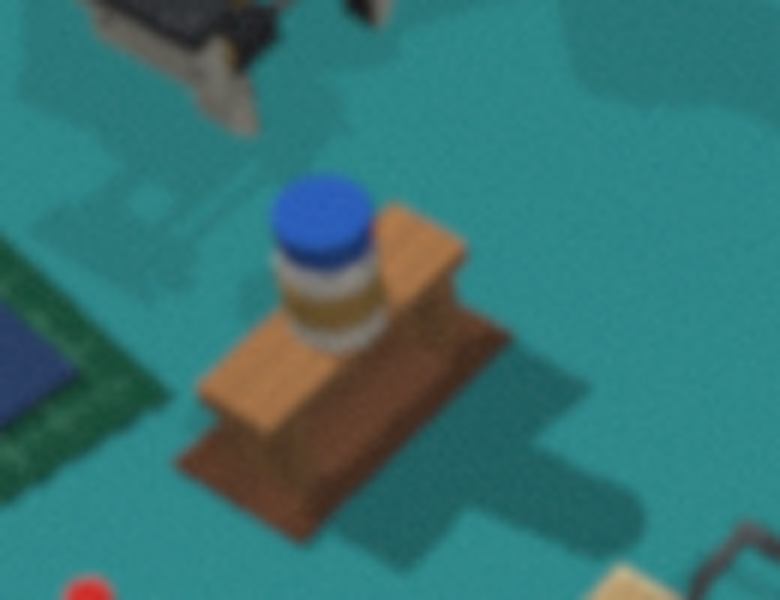

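View pics/w4.png

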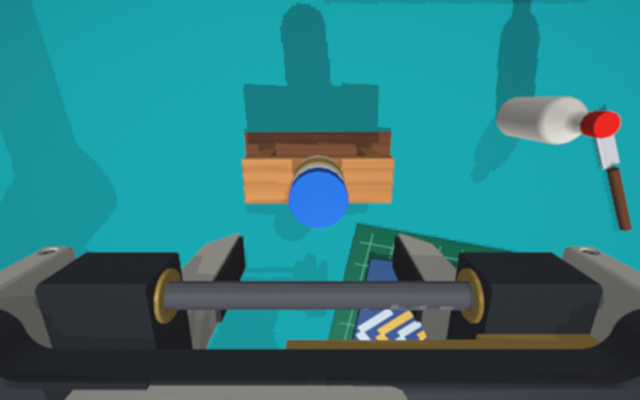

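The jar stands upright and released, centred on the ledge (lid at (318,197) in the wrist view). Now I'll move over to the bar with the jaws partly closed.

Request:
{"method": "carry_out", "body": {
  "xyz": [
    [0.4, 0, 0],
    [0.7, -0.05, 0],
    [0.8, -0.05, 0],
    [0.8, -0.05, 0],
    [0.8, -0.05, 0],
    [0.8, -0.05, 0],
    [0.6, -0.04, 0],
    [0.37, 0, 0]
  ],
  "dr": [
    [0, 0, 0],
    [0, 0, 0],
    [0, 0, 0],
    [0, 0, 0],
    [0, 0, 0],
    [0, 0, 0],
    [0, 0, 0],
    [0, 0, 0]
  ],
  "gripper": -0.1
}}

```text
time: 13.32
tool_pos: [438.0, -10.0, 256.8]
tcp_rot: [-3.14, -0.001, 1.615]
contact_force: [0.6, 0.8, 0.2]
grip_width: 41.3
```

Request:
{"method": "carry_out", "body": {
  "xyz": [
    [0, 0, 0.4],
    [0, 0, 0.5],
    [0, 0, 0.5],
    [0, 0, 0.3],
    [0, 0, 0],
    [0, 0, 0]
  ],
  "dr": [
    [0, 0, 0],
    [0, 0, 0],
    [0, 0, 0],
    [0, 0, 0],
    [0, 0, 0],
    [0, 0, 0]
  ]
}}

```text
time: 14.08
tool_pos: [439.1, -11.8, 155.9]
tcp_rot: [3.142, -0.0, 1.613]
contact_force: [0.6, 0.2, 0.9]
grip_width: 41.1
```

Run:
```python
from plant import *; from h import *
import cv2
c=capture("wrist");im=c["image"].copy();print(get_obs()["tool_pos"],get_obs()["grip_width"])
p=get_obs()["tool_pos"]
for z,col in ((64,(0,0,255)),):
  for dy in (-55,0,55):
    q=proj(c,(p[0]-.043*dy,p[1]+dy,z));print(q); cv2.drawMarker(im,(int(round(q[0])),int(round(q[1]))),col,0,10,1)
cv2.imwrite("pics/w5.png",im)
```

```text
[439.25536143 -11.79318411 156.2247001 ] 41.49643741941505
(np.float64(319.43099452523273), np.float64(272.79648582289644))
(np.float64(319.45914206100696), np.float64(209.31217200421926))
(np.float64(319.4914115680861), np.float64(136.53111114629442))
```

View pics/w5.png

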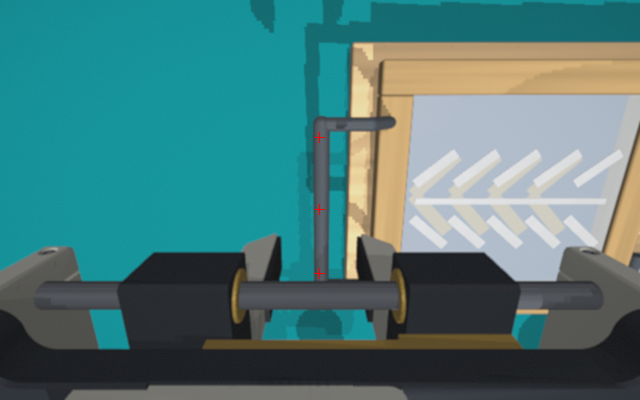

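The bar runs down column ~321 and the jaw centre is at 319, so they agree to about 1 mm. I'll descend and close.

Request:
{"method": "carry_out", "body": {
  "xyz": [
    [0, 0.02, 0.3],
    [0, 0, 0.3],
    [0, 0, 0.3],
    [0, 0, 0.25],
    [0, 0, 0.2],
    [0, 0, 0.13],
    [0, 0, 0],
    [0, 0, 0]
  ],
  "dr": [
    [0, 0, 0],
    [0, 0, 0],
    [0, 0, 0],
    [0, 0, 0],
    [0, 0, 0],
    [0, 0, 0],
    [0, 0, 0],
    [0, 0, 0]
  ]
}}

```text
time: 15.12
tool_pos: [440.4, -11.7, 67.3]
tcp_rot: [3.141, 0.0, 1.613]
contact_force: [-1.0, 0.3, 0.9]
grip_width: 41.3
```

Request:
{"method": "carry_out", "body": {
  "xyz": [
    [0, 0, 0],
    [0, 0, 0],
    [0, 0, 0],
    [0, 0, 0],
    [0, 0, 0],
    [0, 0, 0],
    [0, 0, 0],
    [0, 0, 0]
  ],
  "dr": [
    [0, 0, 0],
    [0, 0, 0],
    [0, 0, 0],
    [0, 0, 0],
    [0, 0, 0],
    [0, 0, 0],
    [0, 0, 0],
    [0, 0, 0]
  ],
  "gripper": -1
}}

```text
time: 16.12
tool_pos: [440.9, -11.7, 67.1]
tcp_rot: [3.14, 0.0, 1.613]
contact_force: [4.8, 1.8, -2.1]
grip_width: 10.4
```

The bar is gripped (10.4 mm reading). I'll raise along the arc in 2.5° rows, checking the force after the first 10°.

Request:
{"method": "carry_out", "body": {
  "xyz": [
    [0, 0.01, -0.1],
    [0, 0.02, -0.11],
    [0, 0.032, -0.2],
    [0, 0.049, -0.2],
    [0, 0.049, -0.205]
  ],
  "dr": [
    [0, 0, 0],
    [0, 0, 0],
    [0, 0, 0],
    [0, 0, 0],
    [0, 0, 0]
  ]
}}

```text
time: 16.75
tool_pos: [450.3, -11.4, 115.9]
tcp_rot: [3.141, 0.0, 1.613]
contact_force: [8.5, 0.3, -6.8]
grip_width: 10.8
```

Run:
```python
from plant import *
import cv2
o=get_obs();print(o["tool_pos"],o["contact_force"],o["moment"],o["grip_width"])
c=capture("scene");cv2.imwrite("pics/scene6.png",cv2.resize(c["image"][60:290,190:440],None,fx=2.5,fy=2.5,interpolation=cv2.INTER_CUBIC))
```

```text
[450.3072021  -11.35454815 115.88597316] [ 8.46419567  0.32931394 -6.81068368] [-0.07161236 -1.13061814  0.0032674 ] 10.778291427643715
```

View pics/scene6.png

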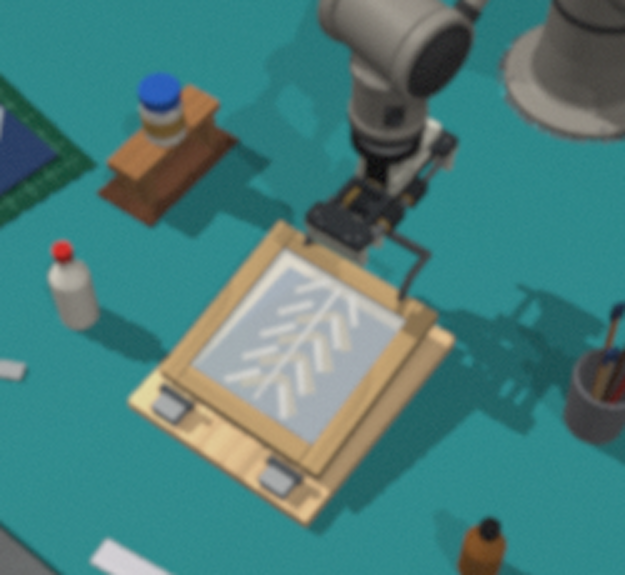

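The frame is rising with small forces (8 N in x, 7 N in z) and the jar is untouched. I'll continue.

Request:
{"method": "carry_out", "body": {
  "xyz": [
    [0, 0.07, -0.198],
    [0, 0.07, -0.198],
    [0, 0.085, -0.191],
    [0, 0.085, -0.191],
    [0, 0.1, -0.183],
    [0, 0.1, -0.183]
  ],
  "dr": [
    [0, 0, 0],
    [0, 0, 0],
    [0, 0, 0],
    [0, 0, 0],
    [0, 0, 0],
    [0, 0, 0]
  ]
}}

```text
time: 17.55
tool_pos: [479.4, -10.1, 184.8]
tcp_rot: [-3.139, -0.0, 1.613]
contact_force: [-3.1, -3.4, -3.5]
grip_width: 11.0
```

Request:
{"method": "carry_out", "body": {
  "xyz": [
    [0, 0.115, -0.174],
    [0, 0.115, -0.174],
    [0, 0.13, -0.163],
    [0, 0.13, -0.163],
    [0, 0.1, -0.1],
    [0, 0.1, -0.1],
    [0, 0.09, -0.1],
    [0, 0, 0]
  ],
  "dr": [
    [0, 0, 0],
    [0, 0, 0],
    [0, 0, 0],
    [0, 0, 0],
    [0, 0, 0],
    [0, 0, 0],
    [0, 0, 0],
    [0, 0, 0]
  ]
}}

```text
time: 18.55
tool_pos: [525.3, -8.1, 244.5]
tcp_rot: [-3.138, 0.0, 1.614]
contact_force: [-12.1, -3.1, 7.5]
grip_width: 11.0
```

Request:
{"method": "carry_out", "body": {
  "xyz": [
    [0, 0, 0],
    [0, 0, 0],
    [0, 0, 0],
    [0, 0, 0]
  ],
  "dr": [
    [0, 0, 0],
    [0, 0, 0],
    [0, 0, 0],
    [0, 0, 0]
  ]
}}

```text
time: 19.05
tool_pos: [524.9, -8.1, 244.1]
tcp_rot: [-3.137, 0.0, 1.613]
contact_force: [-12.1, -2.6, 7.0]
grip_width: 10.8
```

Run:
```python
from plant import *; from h import *
import cv2
o=get_obs();print(o["tool_pos"],o["contact_force"],o["moment"],o["grip_width"],o["dq"])
c=capture("scene");cv2.imwrite("pics/scene7.png",cv2.resize(c["image"][60:290,190:440],None,fx=3,fy=2.6,interpolation=cv2.INTER_CUBIC))
c=capture("wrist");cv2.imwrite("pics/w7.png",c["image"])
p=o["tool_pos"]; 
from scipy.optimize import brentq
h=np.array([724,0.4]);r=(np.array([p[0],p[1]])-h)@np.array([.999,.043])
print("angle from z",np.degrees(brentq(lambda t:34+285*np.sin(t)+30*np.cos(t)-(p[2]-3),0,1.3)),"from atan",np.degrees(np.arctan2(p[2]-3-34,-r)-np.arctan2(30,285)))
```

```text
[524.86251118  -8.11069554 244.12338173] [-12.11060699  -2.60364176   7.01882679] [-0.60704218  2.24038652 -0.07858081] 10.820214565586731 [-0.00030768  0.00243705 -0.00169658 -0.00090738  0.0003204  -0.00035039]
angle from z 40.27344916336887 from atan 40.09314452937327
```

View pics/scene7.png

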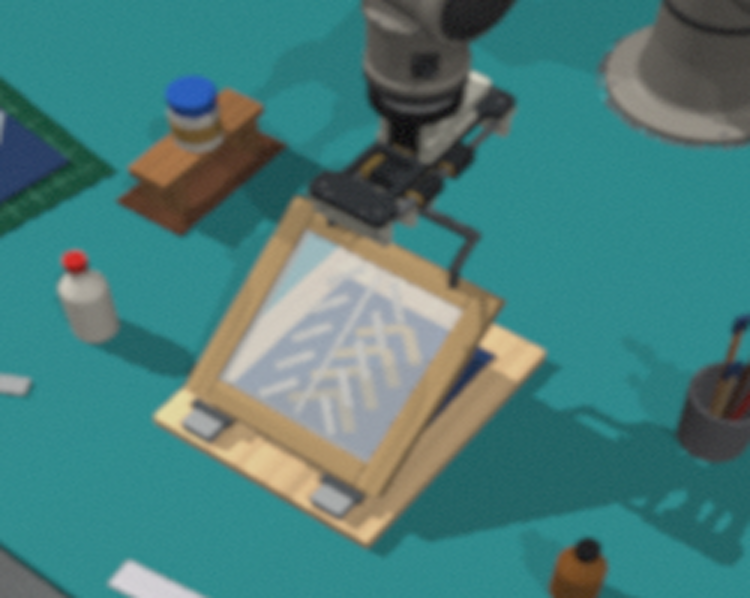

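View pics/w7.png

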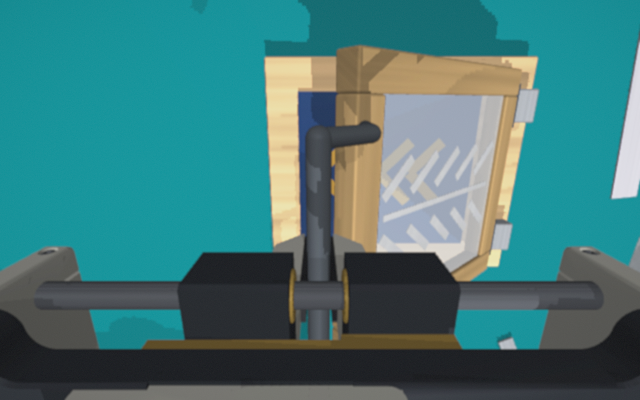

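Run:
```python
from plant import *; from h import *
S=capture("scene")
a=np.radians(2.5);X=np.array([np.cos(a),np.sin(a),0]);Y=np.array([-np.sin(a),np.cos(a),0]);H=np.array([724,.4,34])
for t in (34,37,40,43,46):
    c,s=np.cos(np.radians(t)),np.sin(np.radians(t)); r=[]
    for y in (-110,110):
        r.append(np.round(proj(S,H+X*(-240*c+10*s)+Y*y+np.array([0,0,240*s+10*c])),1).tolist())
    print(t,r)
print("seen (298/3+190=289.3,136.9) (357.3,175.4)"); o=get_obs();print(o["contact_force"],o["tool_pos"])
```

```text
34 [[292.2, 136.1], [359.9, 175.7]]
37 [[290.3, 135.5], [358.5, 175.4]]
40 [[288.3, 135.1], [357.0, 175.4]]
43 [[286.1, 134.9], [355.3, 175.6]]
46 [[283.8, 135.0], [353.5, 176.0]]
seen (298/3+190=289.3,136.9) (357.3,175.4)
[-13.15868692  -3.46835725   7.92161348] [524.8340894   -8.09433936 244.08775012]
```

Kinematics gives 40.1–40.3° and the image corners give about 39°. The arm is still, the grip is firm and the jar is standing on the ledge, so I'll hand in.

```bash
python3 -c "
from plant import *
print(close_job()); o=get_obs(); print(o['time'],o['tool_pos'],o['grip_width'],o['contact_force'])"
```

```text
the job is handed in; nothing more can be done
None
the job is handed in; nothing more can be done
```

I lifted the jar off the stencil frame, stood it upright on the ledge and let go. I then gripped the bar, raised the frame to about 40° and handed the job in while holding it there, at about 19 s of the 58 s allowed. No verdict was reported, and no state could be read after handing in.

**Frame angle:** the arm's position gives 40.1–40.3°, and the frame's corners in the scene camera give about 39°. Both are within the ±6° allowed.

**Hold:** the arm was still, with the fingers closed on the bar at 10.8 mm. The tool was carrying about 14–15 N, mostly pushing along the frame. That suggests my hinge position is about a millimetre off, and I left it because it was small and steady.

**Jar and bystanders:** the last scene picture shows the jar upright on the ledge. The brush pot and both bottles look untouched in that picture, but I did not measure their positions again at the end.

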